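# Slide the top Petri dish off its stack onto the imager tray and push the tray home

## Task

Slide the top Petri dish sideways off the stack of four, without lifting it, onto the pulled-out tray of the plate imager so that it lies centred on the tray's white light disc. Then push the tray fully home with the dish on it. Leave the three lower dishes stacked where they were, and do not disturb the jar and the dropper bottle.

Things in the scene. Friction and masses are not known exactly. Their poses are not given: they have to be found in the camera images.
- dish_top: The top Petri dish of the stack of four: a closed round flat dish, clear with dark red agar and pale dots, 90 mm diameter, 16 mm high, about 45 g. Origin at the centre of its underside, z up; in the stack the underside is 48 mm above the bench. Too wide to grasp across: push it at its rim. It slides freely on the dish below (plain flat faces, no interlock).
- dish_3: The dish directly under the top one: same size (90 mm diameter, 16 mm high), straw-coloured agar. Origin at the centre of its underside, 32 mm above the bench. Loose.
- dish_2: The next dish down, same size, red agar. Origin at the centre of its underside, 16 mm above the bench. Loose.
- dish_1: The bottom dish of the stack, same size, straw-coloured agar, standing on the bench. Origin at the centre of its underside. Loose.
- imager: Plate imager: low white housing fixed to the bench, 190 mm deep (x), 180 wide (y), 90 high, clear window in its roof. Origin on the bench under the middle of its front face; x axis points from there into the housing, y along the face, z up. Tray opening 128 mm wide, 30 to 80 mm above the bench. The stack stands on its +y or -y side, about 10 to 20 mm clear of the tray's edge.
- tray (a joint): How far the imager's tray is pulled out, in m: 0 is fully home (blue front panel against the housing), 0.15 fully out; starts between 0.13 and 0.15. The tray slides along the imager's x axis, stays where it is left, and takes about 3 N to push (more when pushed fast).
- tray_disc (a point): Centre of the white light disc (100 mm diameter) on top of the tray floor, 45 mm above the bench (3 mm below the top dish's underside); moves with the tray; axes as the imager's. The floor is 120 mm wide (y), flat, rimless at both sides; it runs from 60 mm in front of the disc's centre to well inside the housing. With the tray home this point is 62 mm inside the front face.
- tray_grip (a point): Middle of the front face of the tray's black grip, 40 mm above the bench, 90 mm in front of the disc's centre; moves with the tray; axes as the imager's. The grip is a solid block 70 mm wide (y), 22 high (29 to 51 mm above the bench), 24 deep, on the blue front panel (120 mm wide, 6 thick, 20 to 56 mm above the bench).
- jar: Bystander: specimen jar with a red cap, 60 mm diameter, 70 mm high, standing on the other side of the tray from the stack. Origin at the centre of its underside.
- dropper: Bystander: small dropper bottle with a white cap, 34 mm diameter, 75 mm high, on the right of the bench. Origin at the centre of its underside.
Things that resemble listed ones, but are neither listed nor needed, are in the scene too. What is shaped like the dish_top but blue is not meant. Leave any turquoise look-alike of the dish_2 alone.

How it is judged:
On the way:
1. The top dish lies flat on the tray, its centre within 15 mm of the light disc's centre, while the tray is still pulled out by more than 100 mm (horizontal distance between dish_top and tray_disc below 0.015 m and z of dish_top in the frame of tray_disc below 0.003 m and angle between dish_top's own z axis and vertical below 0.05 rad and value of joint tray above 0.1 m), for 0.2 s.
At the end, for the whole second after the job is handed in: The tray is home (within 6 mm), the former top dish lies flat and at rest on it with its centre within 18 mm of the light disc's centre, the three lower dishes are still stacked flat within 12 mm of where they began, and the jar and the dropper bottle are within 15 mm of where they stood (value of joint tray below 0.006 m and horizontal distance between dish_top and tray_disc below 0.018 m and z of dish_top in the frame of tray_disc below 0.003 m and angle between each of dish_top, dish_1, dish_2, dish_3's own z axis and vertical below 0.05 rad and linear speed of dish_top below 0.01 m/s and distance of each of dish_1, dish_2, dish_3 from where it was at the start of the episode below 0.012 m and distance of each of jar, dropper from where it was at the start of the episode below 0.015 m); the robot touches nothing.
It fails at once if The top dish is lifted more than 14 mm above its height in the stack (height (world z) of dish_top above 0.062 m).
It fails at once if One of the three lower dishes is moved by more than 12 mm (distance of any of dish_1, dish_2, dish_3 from where it was at the start of the episode above 0.012 m).
It fails at once if The jar or the dropper bottle is moved by more than 15 mm (distance of any of jar, dropper from where it was at the start of the episode above 0.015 m).
It also fails if it takes over 56 s, if anything falls off the work surface, if the arm or the gripper's body presses on something with over 40 N, if the wrist force passes 120 N, or if a joint passes its speed limit or range.

## Robot

A 7-joint arm with a two-finger parallel gripper is mounted at the origin on the work surface. World frame = base frame: x ahead of the robot, y to its left, z up, the work surface at z = 0. Lengths are in m, angles in rad, forces in N, time in s.
With the tool pointing down it reaches from about 0.4 to 0.85 m from the base axis. Payload 10.4 kg.
Tool frame: the origin (TCP) lies on the centre line of the jaws, within the pads' length; the fingertips stand 11 mm ahead of it and the grasp point (between the pads) lies 8 mm behind it; z points along the fingers, y is the line along which they close (so a half turn about z gives the same grasp; the last joint's range is limited). The gripper opens to 87 mm and grips with 3 to 60 N. Pads are 19 mm wide; open, the fingers measure 117 mm over their backs; the gripper's body (75 mm by 190 mm) begins 51 mm behind the grasp point.
Start: joints at [-1.277, 0.332, -0.065, 1.46, 0.022, 1.35, -0.088], TCP at [0.195, 0.594, 0.234] pointing down, gripper open.
Joint ranges: [-2.6, 2.6], [-0.5, 2.12], [-1.47, 1.34], [0.16, 2.42], [-1.27, 4.41], [0.06, 2.06], [-2.6, 2.6]. Speed limits (rad/s): [2.22, 2.22, 2.79, 2.79, 3.14, 3.14, 3.14].

## Interface

Orientations are given as a unit quaternion [x, y, z, w].
In Python, from bench import r gives the robot as it stands.
- The arm moves only by the shell command python3 -m pendant 'ROWS' [OPENING] [FORCE]. ROWS is JSON, a list of rows, each a list of 4 numbers: the shift along the tool's x, y, z in m, then the turn about the tool's z in rad. A call has 1 to 8 rows; each row shifts and turns the commanded pose from where the row before left it, along the tool's axes as they then stand; what a row does not reach is not made up. A row lasts 1/12 s, in which the tool goes at most 41.7 mm and 7.16 degrees, less where a joint would pass 70% of its speed; a pose out of reach is approached as far as the arm can. A call with a gripper value outside its range is refused whole. OPENING is the opening, from 0 (shut) to 1 (fully open), set as the call begins (- or left out, the last holds). The fingers move at their own pace and stop on an object; FORCE is the grip in N (left out, the last holds). Time passes only in rows, so rows that do not move let the fingers close. It gives the time, the measured TCP pose, the force, the opening and the grip force at its end, in the units of the state.
- r.read_state(): the state, without advancing time (a new reading comes with each control period).
- r.camera(name): name is "scene" or "top" or "wrist"; returns a dict with "img" (480x640x3 uint8, red, green, blue), "camera_matrix" (3x3 intrinsics, pixels), "dist_coeffs" ([k1, k2, p1, p2, k3] as OpenCV has them; the pictures are not rectified), "xyz" and "attitude" of the camera in the world. Camera axes: x right, y down, z forward; pixel columns grow to the right and rows downward; lengths in m; the calibration is good to about 2 mm. A picture is of the moment at which its call begins. There is no depth.
- r.close_job(): hands the job in; it is judged then, once.
Trained networks look in the newest picture that a camera, given by its name, has taken for a name from the list of things; names that differ only in an ending like _2 or _b are one class to them, and where a whole thing is asked for, a point or a joint stands for the part that bears it (a point fixed in the world has none). Each returns a list of dicts, best first, with "score" (0 to 1); they miss things now and then, are a little off and sometimes report something else, mostly with a low value. They report only what shows in the picture. A call takes as long as a camera call. They do not tell look-alikes from the thing itself.
- r.outline_of(thing, camera): "mask" (480x640 bool, what is visible of it) and "bbox" ([centre column, centre row, width, height] in pixels, round what is visible of it).
The state is a dict: "time": time; "joint_positions": joint angles; "joint_vel": joint speeds; "joint_torque": joint torques, N m; "ee_pos": TCP position; "eef_rot": TCP orientation; "ft_force": force on the tool from outside, world axes, zero at the start; "torque": the same for the moment, N m; "width": finger opening in m; "grip_force": force on a finger pad.
Only numpy, scipy, OpenCV 4.12 (cv2) and the standard library are available. Lean on these libraries where they do the work, as an engineer would, in place of code of your own. Each camera call takes 0.05 s, during which the arm holds its last target. There are 200 camera calls.

## Working session

There is one attempt and no reset: what is moved stays moved. The work goes in short steps, Python scripts to look and compute and a shell command to move; the robot and the scene stay as the last step left them, time stands still between calls to the robot, and variables do not carry over. Pictures are saved under pics/ and viewed, at most 10 in all, crops included, and the job is handed in when it is done.

```bash
mkdir -p pics
cat > h.py <<'E'
import numpy as np, cv2
from scipy.spatial.transform import Rotation as R
from bench import r
def cam(n,save=None):
    c=r.camera(n)
    if save: cv2.imwrite('pics/'+save,c['img'][:,:,::-1])
    return c
def att(c):
    a=np.array(c['attitude'],float)
    return a if a.shape==(3,3) else R.from_quat(a).as_matrix()
def ray(c,px,z):
    u=cv2.undistortPoints(np.array([[px]],float),np.array(c['camera_matrix'],float),np.array(c['dist_coeffs'],float))[0,0]
    d=att(c)@np.array([u[0],u[1],1.]); p=np.array(c['xyz'],float)
    return p+d*(z-p[2])/d[2]
def proj(c,P):
    M=att(c); rv=cv2.Rodrigues(M.T)[0]; t=-M.T@np.array(c['xyz'],float)
    return cv2.projectPoints(np.array(P,float).reshape(-1,1,3),rv,t,np.array(c['camera_matrix'],float),np.array(c['dist_coeffs'],float))[0][:,0]
E
python3 - <<'E'
from h import *
a=cam('top','top0.png')
print(a['xyz'],a['attitude'])
for n in ['dish_top','dish_1','imager','tray','tray_disc','tray_grip','jar','dropper']:
    print(n,[(round(d['score'],2),np.round(d['bbox']).tolist()) for d in r.outline_of(n,'top')][:5])
b=cam('scene','scene0.png')
print(r.read_state()['ee_pos'],r.read_state()['eef_rot'])
E
```

```text
[ 0.41790885 -0.12954648  0.98881731] [-0.69613504  0.71055942 -0.07129573  0.07360858]
dish_top [(0.71, [316.0, 327.0, 47.0, 51.0]), (0.58, [307.0, 237.0, 52.0, 50.0])]
dish_1 [(0.73, [383.0, 206.0, 49.0, 47.0]), (0.69, [233.0, 199.0, 103.0, 199.0]), (0.51, [302.0, 264.0, 17.0, 2.0])]
imager [(0.83, [232.0, 200.0, 104.0, 202.0])]
tray [(0.91, [240.0, 250.0, 72.0, 105.0])]
tray_disc [(0.73, [241.0, 250.0, 72.0, 99.0])]
tray_grip [(0.72, [239.0, 249.0, 69.0, 103.0]), (0.23, [232.0, 200.0, 103.0, 194.0])]
jar []
dropper [(0.7, [507.0, 329.0, 30.0, 19.0])]
[0.19468887 0.5939006  0.23353277] [ 1.57750004e-01  9.87479081e-01  6.53550859e-07 -6.28287602e-06]
```

View pics/top0.png

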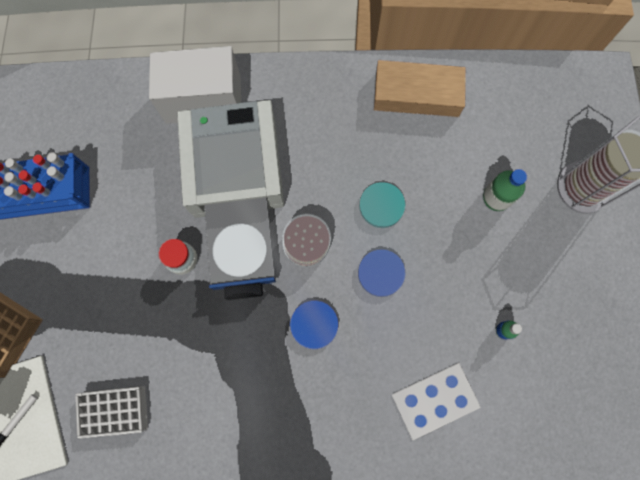

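View pics/scene0.png

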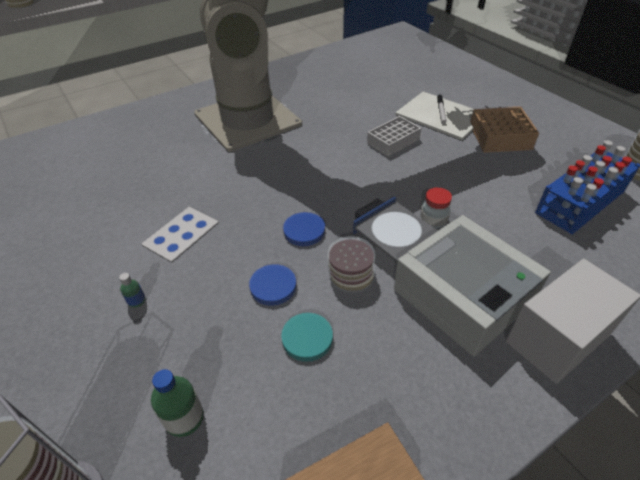

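The stack is at (306,239), dark red with pale dots. Look-alikes are the blue dishes at (315,323) and (382,272), and the turquoise one at (383,205). The disc is at (240,250), the jar at (177,255) and the dropper at (508,329). I choose (306,239), and I'll measure it and check it in a crop.

Run:
```python
from h import *
a=cam('top'); im=a['img']
hsv=cv2.cvtColor(im,cv2.COLOR_RGB2HSV)
w=((hsv[...,2]>195)&(hsv[...,1]<40)).astype(np.uint8); w[:, :205]=0; w[:,275:]=0; w[:218]=0; w[290:]=0
c=max(cv2.findContours(w,0,1)[0],key=cv2.contourArea); (dc,ax,an)=cv2.fitEllipse(c); print('disc px',dc,ax,'world',ray(a,dc,.045))
e=np.linalg.norm(ray(a,(dc[0]-ax[0]/2,dc[1]),.045)-ray(a,(dc[0]+ax[0]/2,dc[1]),.045)); print('disc diam',e)
# blue front panel
b=((hsv[...,0]>100)&(hsv[...,0]<130)&(hsv[...,1]>120)).astype(np.uint8); b[:, :200]=0;b[:,285:]=0;b[:265]=0;b[300:]=0
ys,xs=np.nonzero(b); q=cv2.minAreaRect(np.c_[xs,ys].astype(np.float32)); print('panel',q)
bp=cv2.boxPoints(q); print([np.round(ray(a,p,.056)[:2],4).tolist() for p in bp])
# dish ellipse: reddish
g=((hsv[...,0]<12)|(hsv[...,0]>165))&(hsv[...,1]>25); g=g.astype(np.uint8); g[:, :275]=0;g[:,340:]=0;g[:205]=0;g[275:]=0
g=cv2.morphologyEx(g,cv2.MORPH_CLOSE,np.ones((5,5)))
c=max(cv2.findContours(g,0,1)[0],key=cv2.contourArea); (sc,ax,an)=cv2.fitEllipse(cv2.convexHull(c)); print('dish px',sc,ax,'world',ray(a,sc,.060),np.linalg.norm(ray(a,(sc[0]-ax[0]/2,sc[1]),.06)-ray(a,(sc[0]+ax[0]/2,sc[1]),.06)))
for n,px in [('roofL',(186,205)),('roofR',(281,199)),('roofbackL',(180,110)),('roofbackR',(271,101))]: print(n,ray(a,px,.09))
for n,px,z in [('jar',(174,254),.07),('drop',(517,329),.075),('blue',(315,323),.016)]: print(n,ray(a,px,z))
D=ray(a,dc,.045);S=ray(a,sc,.06);v=im.copy()
for C,rad in ((D,.05),(S,.045)):
    t=np.linspace(0,6.28,60);P=np.c_[C[0]+rad*np.cos(t),C[1]+rad*np.sin(t),np.full(60,.064 if C is S else .045)]
    for p in proj(a,P): cv2.circle(v,tuple(int(x) for x in np.round(p)),0,(0,255,0),-1)
cv2.imwrite('pics/crop.png',cv2.resize(v[90:350,150:410],None,fx=2.3,fy=2.3,interpolation=cv2.INTER_CUBIC)[:,:,::-1])
```

```text
disc px (239.1846923828125, 249.75701904296875) (49.717811584472656, 51.55659103393555) world [0.61317397 0.0289315  0.045     ]
disc diam 0.09334854054301821
panel ((241.49383544921875, 282.94970703125), (4.841391086578369, 65.24736785888672), 83.0189437866211)
[[0.5473, 0.082], [0.5597, -0.0365], [0.5508, -0.0376], [0.5385, 0.0808]]
dish px (306.27020263671875, 239.9049835205078) (43.08958053588867, 48.388545989990234) world [ 0.62597062 -0.09712858  0.06      ] 0.0792743779120539
roofL [0.68905232 0.12003994 0.09      ]
roofR [ 0.69617083 -0.05334881  0.09      ]
roofbackL [0.87838356 0.13974907 0.09      ]
roofbackR [ 0.89144647 -0.03440279  0.09      ]
jar [0.60259586 0.14445011 0.07      ]
drop [ 0.45355909 -0.46765577  0.075     ]
blue [ 0.47662055 -0.10973302  0.016     ]
```

View pics/crop.png

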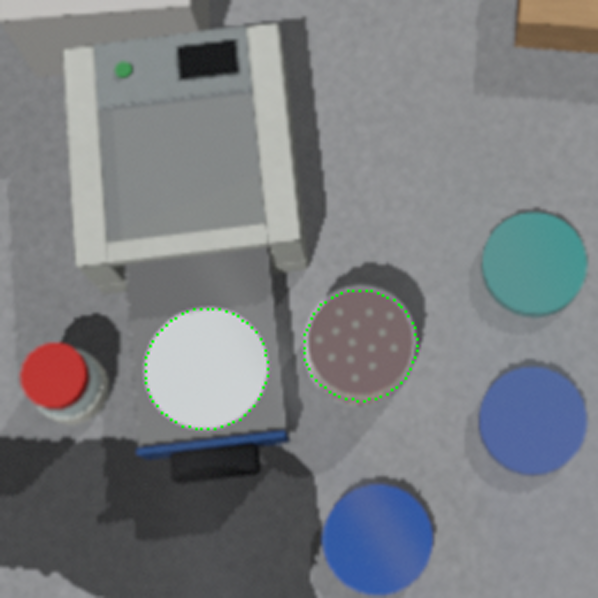

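The overlay fits. Disc: (0.613, 0.029), imager yaw about 5.9°. Dish: (0.626, -0.097), so the push direction is almost the imager's y. First I turn the tool so its x axis lies along the push.

```bash
python3 -m pendant '[[0,0,0,0.12],[0,0,0,0.12],[0,0,0,0.12],[0,0,0,0.12],[0,0,0,0.12],[0,0,0,0.12],[0,0,0,0.12],[0,0,0,0.12]]' 0.6 20
python3 -m pendant '[[0,0,0,0.1],[0,0,0,0.095],[0,0,0,0]]'
cat > d.py <<'E'
import sys; from h import *
s=r.read_state(); M=R.from_quat(s['eef_rot']).as_matrix(); p=np.array(s['ee_pos'])
print('pos',p.round(4),'yawx',np.degrees(np.arctan2(M[1,0],M[0,0])).round(2),'w',s['width'],'F',np.round(s['ft_force'],1),'t',s['time'])
print('tool delta',(M.T@(np.array(list(map(float,sys.argv[1:4])))-p)).round(4))
E
python3 d.py 0.632 -0.163 0.15
```

```text
time: 1.22
ee_pos: [0.1947, 0.5939, 0.2336]
eef_rot: [0.598, 0.801, 0.0, -0.0]
ft_force: [-0.1, -0.7, -0.2]
width: 0.0532
grip_force: 0.0
time: 1.47
ee_pos: [0.1947, 0.594, 0.2336]
eef_rot: [0.673, 0.74, 0.0, -0.0]
ft_force: [0.1, -0.2, 0.6]
width: 0.0527
grip_force: 0.0
pos [0.1947 0.594  0.2336] yawx 95.42 w 0.05265799034139191 F [ 0.1 -0.2  0.6] t 1.4667
tool delta [-0.7949  0.3639  0.0836]
```

```bash
python3 -m pendant '[[-0.033,0.015,0,0],[-0.033,0.015,0,0],[-0.033,0.015,0,0],[-0.033,0.015,0,0],[-0.033,0.015,0,0],[-0.033,0.015,0,0],[-0.033,0.015,0,0],[-0.033,0.015,0,0]]' >/dev/null
python3 -m pendant '[[-0.033,0.015,0,0],[-0.033,0.015,0,0],[-0.033,0.015,0,0],[-0.033,0.015,0,0],[-0.033,0.015,0,0],[-0.033,0.015,0,0],[-0.033,0.015,0,0],[-0.033,0.015,0,0]]' >/dev/null
python3 -m pendant '[[-0.033,0.015,0,0],[-0.033,0.015,0,0],[-0.033,0.015,0,0],[-0.033,0.015,0,0],[-0.033,0.015,0.01,0],[-0.033,0.015,0.01,0],[-0.033,0.015,0.01,0],[0,0,0,0]]' >/dev/null
python3 d.py 0.632 -0.163 0.064
```

```text
pos [ 0.6129 -0.1345  0.2007] yawx 95.48 w 0.05240387021237278 F [-1.6 -0.8  0.2] t 3.4667
tool delta [-0.0296  0.0168  0.1367]
```

```bash
python3 -m pendant '[[-0.03,0.017,0,0],[0,0,0.03,0],[0,0,0.03,0],[0,0,0.03,0],[0,0,0.02,0],[0,0,0.01,0],[0,0,0,0]]'
python3 - <<'E'
from h import *
a=cam('wrist','w1.png')
cam('scene','s1.png'); im=cv2.imread('pics/s1.png')[150:400,230:530]; w=cv2.imread('pics/w1.png')
cv2.imwrite('pics/m1.png',np.hstack([cv2.resize(im,(432,360)),cv2.resize(w,(368,360))]))
E
python3 d.py 0.632 -0.163 0.064
```

```text
time: 4.05
ee_pos: [0.6317, -0.1549, 0.0813]
eef_rot: [0.67, 0.742, -0.001, -0.002]
ft_force: [1.1, -0.2, 0.5]
width: 0.052
grip_force: 0.0
pos [ 0.6334 -0.1556  0.0845] yawx 95.74 w 0.05215097602304472 F [0.5 0.4 0.7] t 4.15
tool delta [-0.0072 -0.0021  0.0205]
```

View pics/m1.png

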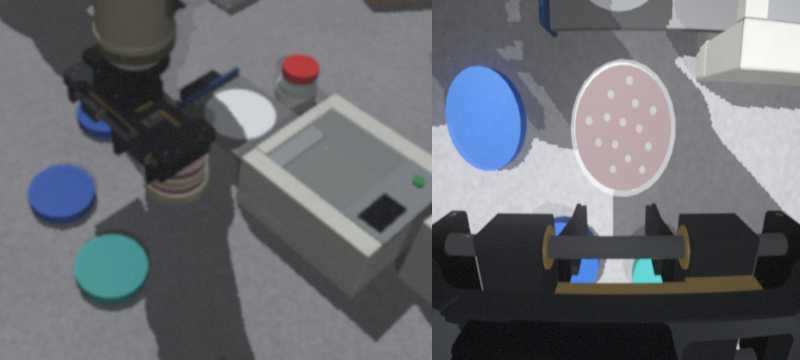

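The wrist view shows the dotted dish ahead of the two fingers, which stand clear of it. It is slightly right of the jaw axis, so I'll measure that from the wrist picture.

Run:
```python
from h import *
a=cam('wrist')
for d in r.outline_of('dish_top','wrist'): 
    bb=d['bbox'];m=d['mask'].astype(np.uint8);c=max(cv2.findContours(m,0,1)[0],key=cv2.contourArea)
    e=cv2.fitEllipse(cv2.convexHull(c)); 
    P=np.array([ray(a,p[0],.064)[:2] for p in c]); (x,y),rad=cv2.minEnclosingCircle(P.astype(np.float32)); print(d['score'],np.round(bb),'circle',x,y,rad)
g=cv2.cvtColor(a['img'],cv2.COLOR_RGB2HSV); 
s=r.read_state(); M=R.from_quat(s['eef_rot']).as_matrix()
print('dish in tool (S top est)',M.T@(np.array([.6262,-.0968,.064])-s['ee_pos']),'wrist:',s['ee_pos'],proj(a,[[.6262,-.0968,.064]]), 'TCP px',proj(a,[s['ee_pos']]))
for d in r.outline_of('tray_disc','wrist')[:1]: print(d['bbox'])
```

```text
0.84 [254. 331.  75.  89.] circle 0.6062012910842896 -0.21089771389961243 0.017260413616895676
0.67 [ 91. 154. 137. 142.] circle 0.5114973187446594 -0.10067400336265564 0.0380503386259079
0.64 [329. 169. 181. 184.] circle 0.6316677927970886 -0.09790215641260147 0.04485930874943733
dish in tool (S top est) [ 0.05941503 -0.00188318  0.0213549 ] wrist: [ 0.63393513 -0.15572653  0.08539056] [[317.38770294 170.27650913]] TCP px [[321.07752099 298.86559774]]
[354.0, 25.9, 342.5, 51.7]
```

```bash
python3 -m pendant '[[-0.005,0.004,0.01,0],[0,0,0.01,0],[0,0,0,0],[0,0,0,0],[0,0,0,0]]'; python3 d.py 0.638 -0.163 0.064
python3 - <<'E'
from h import *
a=cam('wrist','w2.png')
w=((a['img'].min(2)>190)&(np.ptp(a['img'].astype(int),axis=2)<25)).astype(np.uint8)
print([cv2.boundingRect(c) for c in cv2.findContours(w,0,1)[0] if cv2.contourArea(c)>300])
for d in r.outline_of('dish_top','wrist'):
    c=max(cv2.findContours(d['mask'].astype(np.uint8),0,1)[0],key=cv2.contourArea)
    for z in (.064,.016):
        P=np.array([ray(a,p[0],z)[:2] for p in c]); print(z,np.round(d['bbox']),cv2.minEnclosingCircle(P.astype(np.float32)))
E
```

```text
time: 4.72
ee_pos: [0.6372, -0.16, 0.0633]
eef_rot: [0.671, 0.741, -0.0, -0.0]
ft_force: [0.2, -0.1, 0.1]
width: 0.0522
grip_force: 0.0
pos [ 0.6372 -0.16    0.0633] yawx 95.67 w 0.052224114712300776 F [ 0.2 -0.1  0.1] t 4.7167
tool delta [-0.003   0.0005 -0.0007]
[(288, 346, 57, 31), (474, 103, 166, 192), (0, 59, 423, 255), (553, 0, 87, 73)]
0.064 [246. 334.  68.  84.] ((0.6100701093673706, -0.1990397870540619), 0.01434098556637764)
0.016 [246. 334.  68.  84.] ((0.6037204265594482, -0.23576313257217407), 0.01889093406498432)
0.064 [323. 164. 206. 210.] ((0.631725013256073, -0.09788438677787781), 0.044889967888593674)
0.016 [323. 164. 206. 210.] ((0.6323261857032776, -0.10231328755617142), 0.05922895297408104)
0.064 [ 70. 150. 140. 152.] ((0.517055869102478, -0.10305888950824738), 0.037021271884441376)
0.016 [ 70. 150. 140. 152.] ((0.480988472700119, -0.1091165840625763), 0.0488174632191658)
```

```bash
python3 -m pendant '[[0.006,0,0,0],[0.006,0,0,0],[0.005,0,0,0],[0.005,0,0,0],[0.005,0,0,0],[0.005,0,0,0],[0.005,0,0,0],[0.005,0,0,0]]'
python3 -m pendant '[[0.005,0,0,0],[0.005,0,0,0],[0.005,0,0,0],[0.005,0,0,0],[0.005,0,0,0],[0.005,0,0,0],[0.005,0,0,0],[0.005,0,0,0]]'
python3 -m pendant '[[0.005,0,0,0],[0.005,0,0,0],[0.005,0,0,0],[0.005,0,0,0],[0.005,0,0,0],[0.005,0,0,0],[0,0,0,0],[0,0,0,0]]'
cat > m.py <<'E'
from h import *
import sys
a=cam('wrist',sys.argv[1]+'.png')
t=cam('top',sys.argv[1]+'t.png'); im=np.hstack([cv2.resize(a['img'],(400,300)),cv2.resize(t['img'][150:330,150:390],(400,300))]); cv2.imwrite('pics/'+sys.argv[1]+'m.png',im[:,:,::-1])
for cn,c in (('wrist',a),('top',t)):
    for n in ('dish_top','dish_3'):
        for d in r.outline_of(n,cn):
            k=max(cv2.findContours(d['mask'].astype(np.uint8),0,1)[0],key=cv2.contourArea)
            P=np.array([ray(c,p[0],float(sys.argv[2]))[:2] for p in k]); q=cv2.minEnclosingCircle(P.astype(np.float32)); print(cn,n,np.round(d['bbox']),np.round(q[0],4),round(q[1],4))
E
python3 m.py p1 .061; python3 d.py 0.618 -0.0175 0.0633
```

```text
time: 5.48
ee_pos: [0.6332, -0.1177, 0.0635]
eef_rot: [0.671, 0.741, 0.0, -0.0]
ft_force: [-0.4, -0.1, -0.3]
width: 0.0523
grip_force: 0.2
time: 6.15
ee_pos: [0.6292, -0.0779, 0.0635]
eef_rot: [0.671, 0.741, 0.0, -0.0]
ft_force: [-0.5, 0.2, 0.1]
width: 0.0522
grip_force: 0.1
time: 6.82
ee_pos: [0.6263, -0.0481, 0.0635]
eef_rot: [0.671, 0.741, 0.0, -0.0]
ft_force: [-0.3, 0.1, -0.2]
width: 0.0522
grip_force: 0.0
wrist dish_top [ 93. 281. 107.  58.] [ 0.5121 -0.052 ] 0.0283
wrist dish_top [321. 197. 196. 192.] [ 0.6217 -0.0021] 0.0449
wrist dish_3 [322. 287. 100.  17.] [ 0.6067 -0.0442] 0.0028
wrist dish_3 [322. 332. 148.  88.] [ 0.631 -0.093] 0.0407
top dish_top [315. 328.  48.  50.] [ 0.4712 -0.1086] 0.043
top dish_top [381. 272.  50.  46.] [ 0.5611 -0.233 ] 0.0449
top dish_3 [314. 241.  37.  44.] [ 0.6259 -0.0993] 0.0442
top dish_3 [384. 206.  48.  49.] [ 0.6899 -0.2378] 0.0456
pos [ 0.6263 -0.0489  0.0636] yawx 95.65 w 0.05269487256032338 F [ 0.5 -0.2 -0.5] t 7.1167
tool delta [ 0.032  -0.0052  0.0003]
```

View pics/p1m.png

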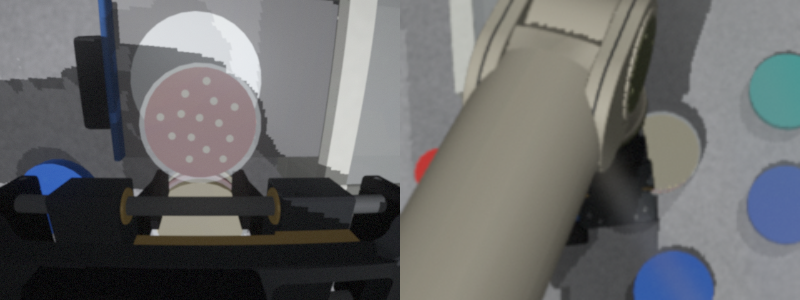

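Dish and stack sit as expected: dish at wrist (200,122) in the view, disc just ahead at about (196,76). Now to locate the disc in this picture.

Run:
```python
from h import *
from scipy.optimize import least_squares
a=cam('wrist')
b=cv2.GaussianBlur(a['img'],(0,0),1).astype(float).mean(2)
# refine: radial edges around guess
f0=np.array([.618,.0285])
for it in range(4):
    P=[]
    for t in np.radians(np.arange(-40,221,4)):
        rs=np.arange(.042,.058,.0005)
        X=np.c_[f0[0]+rs*np.cos(t),f0[1]+rs*np.sin(t),np.full(len(rs),.045)]
        q=proj(a,X); ok=(q[:,0]>1)&(q[:,0]<638)&(q[:,1]>1)&(q[:,1]<478)
        if not ok.all(): continue
        v=cv2.remap(b.astype(np.float32),q[:,:1].astype(np.float32),q[:,1:].astype(np.float32),1)[:,0]
        g=np.diff(v); k=g.argmin()
        if g[k]<-5: P.append(X[k,:2])
    P=np.array(P); s=least_squares(lambda c:np.hypot(*(P-c).T)-.05,f0,loss='soft_l1',f_scale=.001); f0=s.x
    print(len(P),f0.round(4),np.median(abs(s.fun)).round(4))
```

```text
54 [0.6154 0.028 ] 0.0002
55 [0.6154 0.028 ] 0.0
55 [0.6154 0.0279] 0.0
55 [0.6154 0.0279] 0.0
```

```bash
python3 -m pendant '[[0.005,-0.0005,0,0],[0.005,-0.0005,0,0],[0.005,-0.0005,0,0],[0.005,-0.0005,0,0],[0.005,-0.0005,0,0],[0.004,-0.0005,0,0],[0.001,0,0,0],[0,0,0,0]]'; python3 m.py p2 .061 | grep wrist
```

```text
time: 7.83
ee_pos: [0.6203, -0.0183, 0.0635]
eef_rot: [0.671, 0.741, 0.0, -0.0]
ft_force: [-0.3, -0.6, 0.2]
width: 0.0525
grip_force: 0.0
wrist dish_top [321. 200. 196. 193.] [0.6156 0.0267] 0.0449
wrist dish_top [336. 185. 411. 238.] [0.6233 0.0368] 0.098
wrist dish_top [ 82. 303.  28.  18.] [ 0.4984 -0.0358] 0.0105
wrist dish_3 [324. 363. 136.  34.] [ 0.6274 -0.0652] 0.0371
wrist dish_3 [320. 341. 128.  62.] [ 0.5934 -0.0584] 0.009
wrist dish_3 [385. 157. 509. 309.] [0.6602 0.0258] 0.1326
```

```bash
python3 -m pendant '[[-0.01,0,0,0],[-0.015,0,0,0],[0,0,-0.03,0],[0,0,-0.03,0],[0,0,-0.02,0],[0,0,0,0],[0,0,0,0]]' 0 30; python3 d.py 0.489 0.015 0.043
```

```text
time: 8.72
ee_pos: [0.6235, -0.0448, 0.1446]
eef_rot: [0.671, 0.741, 0.001, 0.001]
ft_force: [-0.7, -0.2, -1.1]
width: 0.0134
grip_force: 0.0
pos [ 0.6235 -0.0448  0.1446] yawx 95.63 w 0.013428173521948389 F [-0.7 -0.2 -1.1] t 8.7167
tool delta [ 0.0727 -0.1282  0.1013]
```

```bash
python3 m.py p3 .061|grep wrist
```

```text
wrist dish_top [153. 269. 100.  82.] [ 0.5004 -0.0827] 0.0414
wrist dish_top [413. 140. 454. 278.] [0.703  0.0014] 0.1819
wrist dish_top [321. 141. 134. 135.] [0.6156 0.0267] 0.0449
wrist dish_3 [324. 299. 102. 104.] [ 0.6287 -0.0738] 0.0389
wrist dish_3 [321. 250.  95.  34.] [ 0.6253 -0.0601] 0.0335
wrist dish_3 [330. 249.  85.  38.] [ 0.6314 -0.0545] 0.032
```

View pics/p3m.png

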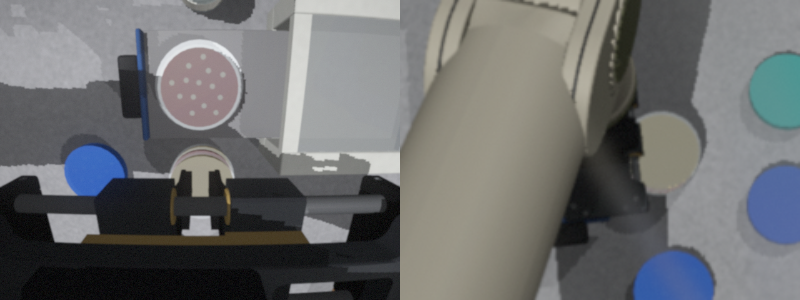

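The dish at wrist view (199,86) lies centred on the light disc, and the stack is intact below it. Now I go in front of the grip at (130,86).

```bash
python3 -m pendant '[[0.018,-0.032,0,0],[0.018,-0.032,0,0],[0.018,-0.032,0,0],[0.018,-0.032,0,0],[0,0,0,0],[0,0,0.03,0],[0,0,0.03,0],[0,0,0,0]]'; python3 d.py 0.489 0.015 0.043
```

```text
time: 9.68
ee_pos: [0.4851, 0.0151, 0.0793]
eef_rot: [0.671, 0.742, -0.003, -0.002]
ft_force: [-1.7, -0.3, -1.1]
width: 0.0006
grip_force: 0.0
pos [0.4851 0.0151 0.0793] yawx 95.72 w 0.0006441405551721334 F [-1.7 -0.3 -1.1] t 9.6833
tool delta [-0.0004  0.0041  0.0363]
```

```bash
python3 -m pendant '[[0,0,0.02,0],[0,0,0.016,0],[0,0.007,0,0],[0,0.006,0,0],[0,0.004,0,0],[0,0.002,0,0],[0,0.002,0,0],[0,0.002,0,0]]'
python3 -m pendant '[[0,0.002,0,0],[0,0.002,0,0],[0,0.002,0,0],[0,0.002,0,0],[0,0.002,0,0],[0,0.002,0,0],[0,0.003,0,0],[0,0.003,0,0]]'; python3 d.py 0.6 0.03 0.043
```

```text
time: 10.35
ee_pos: [0.5118, 0.0175, 0.0482]
eef_rot: [0.671, 0.741, 0.0, 0.0]
ft_force: [-0.0, 0.7, -0.3]
width: 0.0002
grip_force: 0.0
time: 11.02
ee_pos: [0.5291, 0.0192, 0.0474]
eef_rot: [0.671, 0.741, -0.0, -0.0]
ft_force: [-2.3, -0.0, 0.6]
width: 0.0004
grip_force: 1.4
pos [0.5291 0.0192 0.0474] yawx 95.67 w 0.0004369158062978954 F [-2.3 -0.   0.6] t 11.0167
tool delta [0.0037 0.0716 0.0043]
```

```bash
for i in 1; do :; done
python3 -m pendant '[[0,0.003,0,0],[0,0.003,0,0],[0,0.003,0,0],[0,0.003,0,0],[0,0.003,0,0],[0,0.003,0,0],[0,0.003,0,0],[0,0.003,0,0]]'
python3 -m pendant '[[0,0.003,0,0],[0,0.003,0,0],[0,0.003,0,0],[0,0.003,0,0],[0,0.003,0,0],[0,0.003,0,0],[0,0.003,0,0],[0,0.003,0,0]]'
python3 m.py q1 .061 | grep wrist; python3 d.py 0.6 0.03 0.043
```

```text
time: 11.68
ee_pos: [0.5532, 0.0217, 0.0474]
eef_rot: [0.671, 0.741, -0.0, -0.0]
ft_force: [-3.3, 0.2, -1.6]
width: 0.0003
grip_force: 1.4
time: 12.35
ee_pos: [0.5772, 0.0241, 0.0475]
eef_rot: [0.671, 0.741, 0.0, -0.0]
ft_force: [-3.2, 0.4, -1.3]
width: 0.0002
grip_force: 1.4
wrist dish_top [155. 371.  60.  12.] [ 0.5002 -0.0188] 0.0146
wrist dish_top [531. 301. 188. 177.] [0.6714 0.0471] 0.0458
wrist dish_3 [449. 464.  16.  12.] [ 0.6603 -0.0618] 0.0056
wrist dish_3 [532. 300. 191. 180.] [0.6714 0.0468] 0.0461
pos [0.5775 0.0237 0.0479] yawx 95.65 w 0.0005494616652368802 F [1.1 0.  0.3] t 12.65
tool delta [0.0041 0.023  0.005 ]
```

View pics/q1m.png

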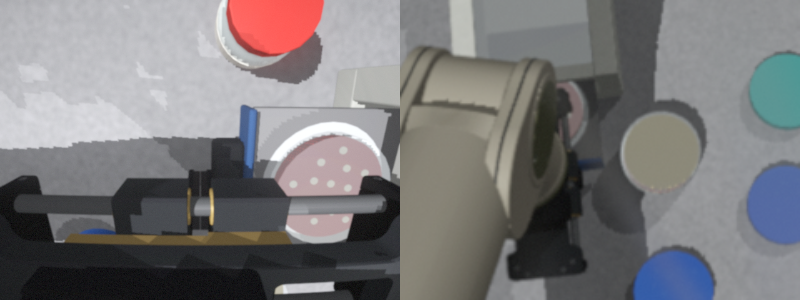

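The dish sits still on the tray, seen at view (332,185), and the tray moves evenly at about 3 N. I carry on.

```bash
python3 -m pendant '[[0,0.003,0,0],[0,0.003,0,0],[0,0.003,0,0],[0,0.003,0,0],[0,0.003,0,0],[0,0.003,0,0],[0,0.003,0,0],[0,0.003,0,0]]'|sed -n '2p;4p'
python3 -m pendant '[[0,0.003,0,0],[0,0.003,0,0],[0,0.003,0,0],[0,0.003,0,0],[0,0.003,0,0],[0,0.003,0,0],[0,0.003,0,0],[0,0.003,0,0]]'|sed -n '2p;4p'
python3 -m pendant '[[0,0.003,0,0],[0,0.003,0,0],[0,0.003,0,0],[0,0.003,0,0],[0,0.003,0,0],[0,0.002,0,0],[0,0.002,0,0],[0,0.002,0,0]]'|sed -n '2p;4p'
```

```text
ee_pos: [0.6011, 0.0262, 0.0475]
ft_force: [-2.6, -1.8, 1.9]
ee_pos: [0.625, 0.0287, 0.0475]
ft_force: [-3.2, -0.4, 0.9]
ee_pos: [0.6457, 0.0308, 0.0475]
ft_force: [-2.9, -0.1, 0.8]
```

```bash
python3 -m pendant '[[0,0.0015,0,0],[0,0.0015,0,0],[0,0.0015,0,0],[0,0.0015,0,0],[0,0.0015,0,0],[0,0.0015,0,0],[0,0,0,0]]'|sed -n '2p;4p'
python3 -m pendant '[[0,0.0015,0,0],[0,0.001,0,0],[0,0.001,0,0],[0,0.001,0,0]]'|sed -n '2p;4p'
```

```text
ee_pos: [0.6549, 0.0317, 0.0476]
ft_force: [-1.2, -0.1, 0.1]
ee_pos: [0.659, 0.0321, 0.0475]
ft_force: [-2.9, -0.6, 0.9]
```

```bash
python3 -m pendant '[[0,0.001,0,0],[0,0.001,0,0],[0,0.001,0,0],[0,0.001,0,0]]'|sed -n '2p;4p'
python3 -m pendant '[[0,0.001,0,0],[0,0.001,0,0],[0,0.001,0,0]]'|sed -n '2p;4p'
```

```text
ee_pos: [0.6623, 0.0325, 0.0474]
ft_force: [-10.9, -1.3, 5.8]
ee_pos: [0.6624, 0.0324, 0.047]
ft_force: [-24.3, -1.1, 16.7]
```

The stop is reached: force jumps at x=0.662 and there is no more motion. I back off, rise and check.

```bash
python3 -m pendant '[[0,-0.004,0,0],[0,-0.01,0,0],[0,-0.02,0,0],[0,-0.03,0,0],[0,0,-0.03,0],[0,0,-0.04,0],[0,0,-0.04,0],[0,0,-0.03,0]]'|sed -n '2p;4p'
python3 -m pendant '[[0.04,-0.01,0,0],[0.04,-0.01,0,0],[0.04,-0.01,0,0],[0.04,-0.01,0,0],[0.04,-0.01,0,0],[0.04,-0.01,0,0],[0.04,-0.01,0,0],[0,0,0,0]]'|sed -n '2p;4p'
python3 - <<'E'
from h import *
t=cam('top'); im=t['img']; cv2.imwrite('pics/f.png',cv2.resize(im[90:350,130:410],None,fx=2.2,fy=2.2)[:,:,::-1])
for n in ('dish_top','dish_3','jar','dropper'):
    print(n,[np.round(d['bbox']).tolist() for d in r.outline_of(n,'top')])
n=np.array([.9947,.103]); D=np.array([.6132,.0289])+.144*n; print('disc home px',proj(t,[[*D,.061]]))
E
```

```text
ee_pos: [0.6033, 0.0263, 0.1911]
ft_force: [1.5, 0.8, 1.0]
ee_pos: [0.5008, 0.3082, 0.1873]
ft_force: [-0.0, 1.4, 0.4]
dish_top [[381.0, 273.0, 50.0, 46.0], [314.0, 327.0, 48.0, 48.0], [237.0, 212.0, 63.0, 23.0]]
dish_3 [[383.0, 205.0, 51.0, 48.0], [308.0, 240.0, 50.0, 47.0]]
jar [[175.0, 257.0, 40.0, 38.0]]
dropper [[507.0, 331.0, 24.0, 20.0]]
disc home px [[231.19097839 174.2464921 ]]
```

View pics/f.png

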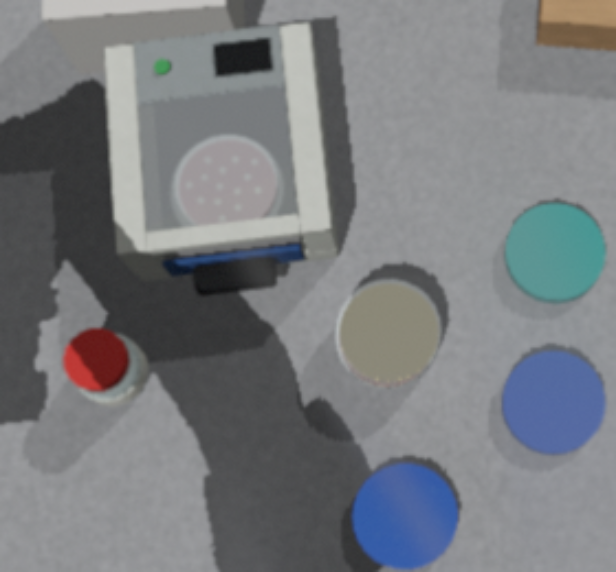

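The dish under the roof window is at about (234,173), against (231,174) expected, so it is within about 5 mm. The blue panel is against the housing, the stack and jar stand where they were, and the arm is clear.

```bash
python3 -c "
from bench import r
print(r.close_job())"
```

```text
the job is handed in; nothing more can be done
None
```

I handed the job in with the top dish on the light disc (about 5 mm off centre in the last picture), the tray pushed home to its stop, and the lower stack, jar and dropper where they stood; the hand-in gave no verdict.

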